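Unlatch and slide out the filter of the bench dust extractor

ROBOT

A 7-joint arm with a two-finger parallel gripper is mounted at the origin on a cart in front of the work surface, level with it; the furniture and walls round the work are solid. World frame = base frame: x ahead of the robot, y to its left, z up, the work surface at z = 0. Lengths are in m, angles in degrees, forces in N, time in s.
With the tool pointing down it reaches from about 0.425 to 0.875 m from the base axis. Payload 4.7 kg.
Tool frame: the origin (TCP) lies midway between the tips of the shut fingers; the grasp point (between the pads) lies 19 mm behind it; z points along the fingers, y is the direction in which the jaws open and shut (so a half turn about z gives the same grasp; the last joint's range is limited). The gripper opens to 87 mm and grips with 3 to 60 N. Pads are 19 mm wide; open, the fingers measure 117 mm over their backs; the gripper's body (75 mm by 190 mm) begins 51 mm behind the grasp point.
Start: joints at [-68.234, 18.392, -4.016, 83.108, 1.295, 78.541, -3.26], TCP at [0.233, 0.607, 0.196] pointing down, gripper open.
Joint ranges: [-163.93, 163.93], [-17.29, 119.83], [-79.2, 71.16], [3.27, 140.29], [-89.18, 269.18], [5.43, 117.66], [-154.24, 154.24]. Speed limits (degrees/s): [147.25, 147.25, 180, 180, 180, 180, 180].

INTERFACE

Orientations are given as [roll, pitch, yaw] about the fixed x, y, z axes, in that order (R = Rz(yaw) Ry(pitch) Rx(roll)).
In Python, from cell import env gives the robot as it stands.
- The arm moves only by the tool apply_moves, never from a script. Its argument "targets" is a list of rows, each a list of 2 entries, a list of its own where there are three numbers: the shift along the world's x, y, z in mm, then the turn, a rotation vector about the world's x, y, z in rad. A call has 1 to 8 rows; each row is the pose to reach, as a shift and turn from the pose commanded when the call began; what a row does not reach only later rows make up. A row lasts 1/10 s, in which the tool goes at most 50 mm and 8.59 degrees, less where a joint would pass 70% of its speed; a pose out of reach is approached as far as the arm can. A call with a gripper value outside its range is refused whole. "hand" is the finger opening in mm, from 0 to 87, set as the call begins (left out, the last holds). The fingers move at their own pace and stop on an object; "squeeze" is the grip in N (left out, the last holds). Time passes only in rows, so rows that repeat a pose let the fingers close. It gives the time, the measured TCP pose, the force and the opening at its end, in the units of the state.
- env.get_obs(): the state, without advancing time (a new reading comes with each control period).
- env.read_camera(name): name is "side" or "top" or "wrist"; returns a dict with "image" (400x640x3 uint8, red, green, blue), "camera_matrix" (3x3 intrinsics, pixels), "k1" (the pictures are not rectified: a ray, as slopes to the right and down, at radius r is drawn at 1 + k1 r^2 times it, then the intrinsics apply), "camera_from_world" (4x4, takes a point from world to camera coordinates); the wrist camera has in their place "mount" (4x4, takes a point from camera to tool coordinates, whose origin is the TCP and whose axes are the flange's). Camera axes: x right, y down, z forward; pixel columns grow to the right and rows downward; lengths in m; the calibration is good to about 2 mm. A picture is of the moment at which its call begins: read the wrist's pose just before it. There is no depth.
- env.sign_off(): hands the job in, once; it reports no verdict.
Trained networks look in a picture, given as the dict that the camera call returned (one of the last four; its "shot" number tells which), for a name from the list of things; names that differ only in an ending like _2 or _b are one class to them, and where a whole thing is asked for, a point or a joint stands for the part that bears it (a point fixed in the world has none). Each returns a list of dicts, best first, with "conf" (0 to 1); they miss things now and then, are a little off and sometimes report something else, mostly with a low value. They report only what shows in the picture. A call takes as long as a camera call.
- env.regions_of(picture, target): "region" (400x640 bool, what is visible of it) and "rect" ([left, top, right, bottom] in pixels, round what is visible of it).
The state is a dict: "time_s": time; "qpos": joint angles; "joint_velocities": joint speeds; "effort": joint torques, N m; "tool_pos": TCP position; "tool_rot": TCP orientation; "force": force on the tool from outside, world axes, zero at the start; "wrist_torque": the same for the moment, N m; "grip_width": finger opening in m.
Only numpy, scipy, OpenCV 4.12 (cv2) and the standard library are available. Lean on these libraries where they do the work, as an engineer would, in place of code of your own. Each camera call takes 0.05 s, during which the arm holds its last target. There are 200 camera calls.

TASK

The filter of the small dust extractor has to come out for cleaning. Take the screwdriver from the wooden tool rack, hold the release button at the bottom of the hole in the grey block gently down with its tip, and with the tip still in the hole push the filter slide out to its end stop, so that the button springs back up and locks it there. Then put the screwdriver back in its hole in the rack, and leave the other things where they are.

Things in the scene. Friction and masses are not known exactly. Their poses are not given: they have to be found in the camera images.
- extractor: small grey bench dust extractor, 160 (x) x 116 (y) mm, fixed to the bench; origin at the centre of its underside on the bench; its filter slide lies on top of its front half, in two guides along x, and comes out towards its -x; behind the slide a motor hump, 73 mm high; hose port at +x
- button_hole (a point): centre of the mouth of the hole in the top of the grey block (36x60 mm, top 72 mm above the bench) that is part of the filter slide and moves with it; round hole 10 mm across, straight down. The release button (8 mm steel disc) lies sunk in it, 4 to 15 mm below the mouth, differing from start to start and not measured: feel for it. x axis as the extractor's: the slide comes out along -x of this frame
- release_button (a joint): how far the release button is pressed, m: 0 up. It moves straight down against a spring: 2 N at first touch, then 1 N more per mm (6.5 N at 0.0045, 11.5 N at 0.0095). From 0.0045 on a tongue below it is clear of a row of fixed teeth, 10 mm apart; with the button higher the tongue catches at the next tooth and the slide locks, so it must stay down all the way. There is no stop below: pressed beyond 0.0095 the spring clip breaks, so keep the downward force at 7 to 10.5 N
- filter_slide (a joint): how far the filter slide is out, m: 0 in (start), 0.050 at its end stop, behind the last tooth, where the released button locks it; friction about 1.5 N. More than 20 N from the screwdriver on the slide or housing (rim and wall of the hole, end stop) is too much
- bench_rack: wooden tool rack, a plank of two rails and spacers, 52 (x) x 250 (y) mm, 40 mm thick, its top 112 mm above the bench, on end legs; fixed; origin on the bench under its centre; three square holes 11 mm wide through the plank, at y = -90, 0 and +90 mm in its frame; the tools hang in them by their shoulders, tools and holes paired at random
- screwdriver_handle (a point): slotted screwdriver with a clear yellow handle, hanging tip down in a hole of the rack; point on its axis half-way up the handle (handle 27 mm thick, 92 mm long, 46 mm above and below this point; the underside rests on the plank); z axis points along the tool from tip to handle end (up at the start); 90 g
- screwdriver_tip (a point): tip of the screwdriver, 146 mm below the handle point on its axis; the shaft is a steel rod 6 mm thick, 100 mm long from the tip to the underside of the handle; axes as the handle's
- fat_tool_mid (a point): turning tool with a fat wooden handle (44 mm thick), its top 226 mm above the bench, standing in another hole of the rack; point on its axis 100 mm above the end of its shank; its shank (8 mm square) is too thick for the button hole; stays where it is
- slim_tool_mid (a point): turning tool with a 40 mm thick wooden handle, its top 237 mm above the bench, standing in another hole of the rack; point on its axis 100 mm above the end of its shank; shank too thick for the button hole; stays where it is
- bradawl_mid (a point): bradawl (25x151x26 mm) lying on the bench between extractor and rack; its middle; a bystander
- tin_box_mid (a point): flat blue tin (57x87x23 mm) on the bench; its middle; a bystander
- batten_mid (a point): dark wooden batten (32x260x26 mm) lying behind the extractor; its middle; a bystander
- former_h_mid (a point): turned wooden former (66 mm across, 60 mm tall) on the bench in front of the rack; its middle; a bystander

How it is judged (in metres and radians):
On the way:
1. the release button is held down while the filter slide moves out (value of joint release_button above 0.004 m and value of joint filter_slide above 0.02 m), for 0.05 s.
At the end, for the whole second after the job is handed in: The filter slide is out to its end stop (more than 47 mm) and locked with the release button up again (pressed less than 1.5 mm); the screwdriver hangs upright in its own hole of the rack (tip within 20 mm of where it began, leaning less than 0.15 rad), at rest (value of joint filter_slide above 0.047 m and value of joint release_button below 0.0015 m and distance of screwdriver_tip from where it was at the start of the episode below 0.02 m and angle between screwdriver_handle's own z axis and vertical below 0.15 rad and linear speed of screwdriver below 0.02 m/s); the robot touches nothing.
It fails at once if the release button is pressed deeper than 9.5 mm (about 11.5 N), which breaks its spring clip (value of joint release_button above 0.0095 m).
It fails at once if the screwdriver bears on the extractor (slide or housing) with more than 20 N (contact force between screwdriver and extractor above 20 N).
It fails at once if another tool of the rack or a bystander is moved more than 30 mm (distance of any of fat_tool_mid, slim_tool_mid, bradawl_mid, tin_box_mid, batten_mid, former_h_mid from where it was at the start of the episode above 0.03 m).
It also fails if it takes over 72 s, if anything falls off the work surface, if the arm or the gripper's body presses on something with over 40 N, if the wrist force passes 120 N, or if a joint passes its speed limit or range.

## Working session

There is one attempt and no reset: what is moved stays moved. The work goes in short steps, Python scripts to look and compute and a tool call to move; the robot and the scene stay as the last step left them, time stands still between calls to the robot, and variables do not carry over. Pictures are saved under pics/ and viewed, about 8 in all and at most 12, crops included, and the job is handed in when it is done.

Besides the shell and the picture viewer there is one more tool, called after "Emit:" by a JSON object that holds its "op" and its "data", one argument or row to a line. apply_moves: Moves the arm, as the interface text tells. Its arguments: {"type":"object","properties":{"targets":{"type":"array","items":{"type":"array"}},"hand":{"type":"number"},"squeeze":{"type":"number"}},"required":["targets"]}

```bash
ls; mkdir -p pics; cat > h.py <<'E'
import numpy as np, cv2
from cell import env
from scipy.spatial.transform import Rotation as R
def cam(n):
    o=env.get_obs(); p=env.read_camera(n)
    if n=="wrist":
        T=np.eye(4);T[:3,:3]=R.from_euler('xyz',o['tool_rot'],degrees=True).as_matrix();T[:3,3]=o['tool_pos']
        p['W']=T@np.array(p['mount'])
    else: p['W']=np.linalg.inv(np.array(p['camera_from_world']))
    return p
def ray(p,uv):
    K=np.array(p['camera_matrix']);k=p['k1']
    d=np.array([(uv[0]-K[0,2])/K[0,0],(uv[1]-K[1,2])/K[1,1]]);s=d.copy()
    for _ in range(20): s=d/(1+k*(s@s))
    W=p['W'];v=W[:3,:3]@np.array([s[0],s[1],1]);return W[:3,3],v/np.linalg.norm(v)
def atz(p,uv,z):
    o,v=ray(p,uv);return o+v*(z-o[2])/v[2]
def proj(p,X):
    K=np.array(p['camera_matrix']);c=np.linalg.inv(p['W'])@np.append(X,1);s=c[:2]/c[2];s=s*(1+p['k1']*(s@s))
    return np.array([K[0,0]*s[0]+K[0,2],K[1,1]*s[1]+K[1,2]])
def tri(l):
    A=np.zeros((3,3));b=np.zeros(3)
    for p,uv in l:
        o,v=ray(p,uv);M=np.eye(3)-np.outer(v,v);A+=M;b+=M@o
    X=np.linalg.solve(A,b);return X,[np.round(proj(p,X)-uv,1) for p,uv in l]
def save(p,n,box=None,s=1):
    im=p['image'][:,:,::-1]
    if box: im=im[box[1]:box[3],box[0]:box[2]]
    cv2.imwrite('pics/'+n,cv2.resize(im,None,fx=s,fy=s,interpolation=cv2.INTER_CUBIC))
E
python3 - <<'E'
from h import *
o=env.get_obs();print({k:np.round(v,3) for k,v in o.items()})
for n in('top','side'):
    p=cam(n);save(p,n+'0.png');print(n,np.round(p['W'],3).tolist(),np.round(p['camera_matrix'],1).tolist(),p['k1'])
    for t in('extractor','button_hole','bench_rack','screwdriver_handle','fat_tool_mid','slim_tool_mid','bradawl_mid','former_h_mid','tin_box_mid','batten_mid'):
        for r in env.regions_of(p,t)[:2]: 
            ys,xs=np.where(r['region']);print(t,round(r['conf'],2),np.round(r['rect']),round(xs.mean(),1),round(ys.mean(),1))
E
```

```text
pics
{'time_s': np.float64(0.0), 'qpos': array([-68.232,  18.437,  -4.014,  83.175,   1.296,  78.54 ,  -3.26 ]), 'joint_velocities': array([-0.026,  0.057, -0.021,  0.081, -0.061,  0.142, -0.035]), 'effort': array([ 0.0000e+00, -4.9128e+01, -4.0400e-01, -3.1254e+01, -6.4000e-02,
        4.4000e-02,  0.0000e+00]), 'tool_pos': array([0.232, 0.606, 0.194]), 'tool_rot': array([-1.79893e+02,  7.00000e-03,  1.59041e+02]), 'force': array([ 0.48 , -0.036, -0.505]), 'wrist_torque': array([-0.027, -0.014, -0.01 ]), 'grip_width': np.float64(0.087)}
top [[0.016, -0.984, 0.177, 0.394], [-1.0, -0.015, 0.004, -0.004], [-0.002, -0.177, -0.984, 1.336], [0.0, 0.0, 0.0, 1.0]] [[454.7, 0.0, 322.1], [0.0, 454.7, 208.5], [0.0, 0.0, 1.0]] -0.08205124937380562
extractor 0.87 [387. 203. 436. 269.] 412.2 237.3
button_hole 0.96 [399. 238. 428. 267.] 413.3 253.1
bench_rack 0.6 [206. 203. 300. 240.] 259.2 221.9
screwdriver_handle 0.49 [333. 208. 339. 237.] 336.9 227.8
screwdriver_handle 0.48 [280. 217. 289. 232.] 283.8 222.1
fat_tool_mid 0.64 [205. 198. 227. 216.] 214.5 206.6
slim_tool_mid 0.76 [238. 206. 255. 2
[... 553 characters left out ...]
94.9, 0.0, 316.1], [0.0, 394.9, 202.4], [0.0, 0.0, 1.0]] -0.014220330624207446
extractor 0.74 [298. 279. 414. 379.] 353.9 326.8
extractor 0.65 [299. 301. 360. 357.] 331.7 325.8
button_hole 0.56 [303. 298. 363. 359.] 331.9 325.8
bench_rack 0.91 [255. 148. 291. 234.] 273.7 198.0
screwdriver_handle 0.69 [271. 150. 285. 188.] 275.5 167.4
screwdriver_handle 0.52 [325. 203. 364. 228.] 343.7 213.8
fat_tool_mid 0.7 [250. 111. 266. 157.] 257.1 128.1
slim_tool_mid 0.92 [256. 123. 273. 172.] 266.0 139.3
bradawl_mid 0.76 [295. 248. 330. 267.] 310.0 255.3
bradawl_mid 0.24 [302. 300. 362. 358.] 331.7 326.0
tin_box_mid 0.72 [324. 204. 363. 231.] 343.4 214.0
batten_mid 0.74 [377. 252. 482. 358.] 430.9 305.0
```

View pics/top0.png

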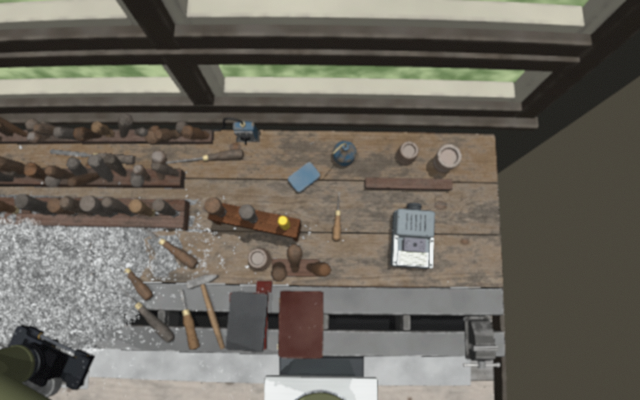

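View pics/side0.png

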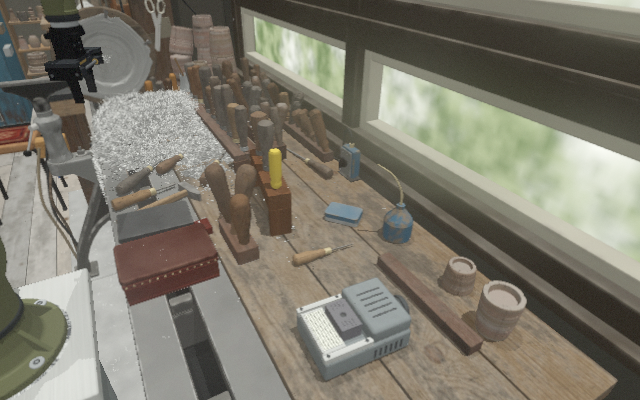

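```bash
python3 - <<'E'
from h import *
t=cam('top');s=cam('side')
def c(p,n,i=0):
    r=env.regions_of(p,n)[i]['region'];ys,xs=np.where(r);return r,np.array([xs.mean(),ys.mean()])
def yel(p,b):
    h=cv2.cvtColor(p['image'],cv2.COLOR_RGB2HSV);m=((h[...,0]>20)&(h[...,0]<33)&(h[...,1]>150)&(h[...,2]>120))
    mm=np.zeros_like(m);mm[b[1]:b[3],b[0]:b[2]]=m[b[1]:b[3],b[0]:b[2]];ys,xs=np.where(mm);print(xs.min(),xs.max(),ys.min(),ys.max(),len(xs));return np.array([xs.mean(),ys.mean()])
yt=yel(t,(270,205,300,245));ys=yel(s,(262,140,292,200))
print('sd',tri([(t,yt),(s,ys)]),atz(t,yt,.204))
a=c(t,'button_hole')[1];b=c(s,'button_hole')[1];print('block',a,b,tri([(t,a),(s,b)]),atz(t,a,.072))
for n,z in(('bench_rack',.112),('fat_tool_mid',.226),('slim_tool_mid',.237),('bradawl_mid',.013),('former_h_mid',.06),('batten_mid',.026),('extractor',.06)):
    r,m=c(t,n);rc=cv2.minAreaRect(np.argwhere(r)[:,::-1].astype(np.float32));print(n,atz(t,m,z).round(3),[atz(t,q,z)[:2].round(3).tolist() for q in cv2.boxPoints(rc)])
A=cv2.resize(t['image'][190:280,370:460],(400,400),interpolation=cv2.INTER_CUBIC);B=cv2.resize(s['image'][260:380,290:420],(400,400),interpolation=cv2.INTER_CUBIC)
cv2.imwrite('pics/ex.png',np.hstack([A,B])[:,:,::-1])
E
```

```text
278 288 216 225 88
269 280 152 186 68
sd (array([0.56909303, 0.10445756, 0.16391964]), [array([-0.4,  1.1]), array([ 1.3, -0.2])]) [0.5658641  0.09984364 0.204     ]
block [412.74103586 252.82337317] [332.205612  326.1504596] (array([ 0.50296968, -0.25727408,  0.05328109]), [array([ 0.2, -0.4]), array([-0.7,  0.1])]) [ 0.50026739 -0.25308567  0.072     ]
bench_rack [0.574 0.173 0.112] [[0.572, 0.317], [0.634, 0.308], [0.586, 0.052], [0.525, 0.063]]
fat_tool_mid [0.594 0.27  0.226] [[0.604, 0.303], [0.625, 0.267], [0.579, 0.239], [0.558, 0.274]]
slim_tool_mid [0.578 0.182 0.237] [[0.572, 0.211], [0.606, 0.196], [0.584, 0.148], [0.55, 0.164]]
bradawl_mid [ 0.583 -0.044  0.013] [[0.631, -0.031], [0.632, -0.054], [0.543, -0.055], [0.542, -0.032]]
former_h_mid [0.477 0.175 0.06 ] [[0.478, 0.22], [0.521, 0.179], [0.477, 0.132], [0.434, 0.173]]
batten_mid [ 0.709 -0.252  0.026] [[0.689, -0.123], [0.731, -0.125], [0.726, -0.385], [0.684, -0.382]]
extractor [ 0.546 -0.254  0.06 ] [[0.463, -0.188], [0.647, -0.2], [0.643, -0.323], [0.458, -0.309]]
```

View pics/ex.png

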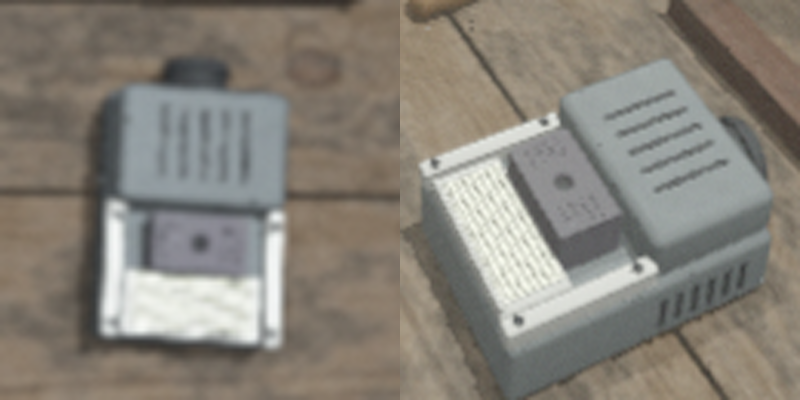

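Emit:
{"op": "apply_moves", "data": {
  "targets": [
    [[0, 0, 50], [0, 0, 0]],
    [[0, 0, 100], [0, 0, 0]],
    [[0, 0, 150], [0, 0, -0.1]],
    [[25, -38, 150], [0, 0, -0.24]],
    [[50, -75, 150], [0, 0, -0.38]],
    [[75, -112, 150], [0, 0, -0.52]],
    [[100, -150, 150], [0, 0, -0.66]],
    [[125, -188, 150], [0, 0, -0.8]]
  ],
  "hand": 70
}}

```text
time_s: 2.45
tool_pos: [0.3583, 0.4173, 0.3458]
tool_rot: [180.0, -0.0, 112.9]
force: [0.6, -0.0, -0.2]
grip_width: 0.0696
```

Emit:
{"op": "apply_moves", "data": {
  "targets": [
    [[25, -38, 0], [0, 0, -0.14]],
    [[50, -75, 0], [0, 0, -0.28]],
    [[75, -112, 0], [0, 0, -0.42]],
    [[100, -150, 0], [0, 0, -0.568]],
    [[130, -188, 0], [0, 0, -0.568]],
    [[160, -228, 0], [0, 0, -0.568]],
    [[190, -268, 0], [0, 0, -0.568]],
    [[211, -316, 0], [0, 0, -0.568]]
  ]
}}

```text
time_s: 3.25
tool_pos: [0.5688, 0.1042, 0.3453]
tool_rot: [180.0, -0.0, 80.7]
force: [0.6, 0.1, 0.2]
grip_width: 0.07
```

Emit:
{"op": "apply_moves", "data": {
  "targets": [
    [[0, 0, 0], [0, 0, 0]],
    [[0, 0, 0], [0, 0, 0]],
    [[0, 0, 0], [0, 0, 0]]
  ]
}}

```text
time_s: 3.55
tool_pos: [0.5672, 0.1067, 0.3455]
tool_rot: [-180.0, -0.0, 80.8]
force: [-0.2, 0.4, -0.2]
grip_width: 0.0701
```

```bash
python3 - <<'E'
from h import *
o=env.get_obs();print(o['tool_pos'],o['tool_rot'],o['force'],o['qpos'])
p=cam('wrist');save(p,'w1.png');print(np.round(p['W'],3).tolist(),np.round(p['mount'],3).tolist(),p['k1'])
for t in('screwdriver_handle','slim_tool_mid','bench_rack'):
    for r in env.regions_of(p,t)[:2]: print(t,r['conf'],r['rect'])
E
```

```text
[0.56716214 0.10668165 0.34553784] [-1.79975364e+02 -4.50937039e-02  8.07693067e+01] [-0.22712268  0.42460143 -0.16849611] [-36.73116175   7.9475389   26.92544199  79.79748971  -3.64577783
  93.10931446 -19.45651663]
[[0.987, -0.155, -0.04, 0.578], [-0.16, -0.956, -0.246, 0.174], [-0.0, 0.25, -0.968, 0.534], [0.0, 0.0, 0.0, 1.0]] [[0.0, -0.968, -0.251, 0.068], [1.0, 0.0, 0.0, 0.0], [-0.0, -0.251, 0.968, -0.188], [0.0, 0.0, 0.0, 1.0]] -0.04476228086662386
screwdriver_handle 0.96 [311.3, 161.6, 334.1, 197.5]
slim_tool_mid 0.6 [303.6, 66.8, 347.6, 111.8]
bench_rack 0.56 [301.0, 0.0, 352.6, 198.3]
```

View pics/w1.png

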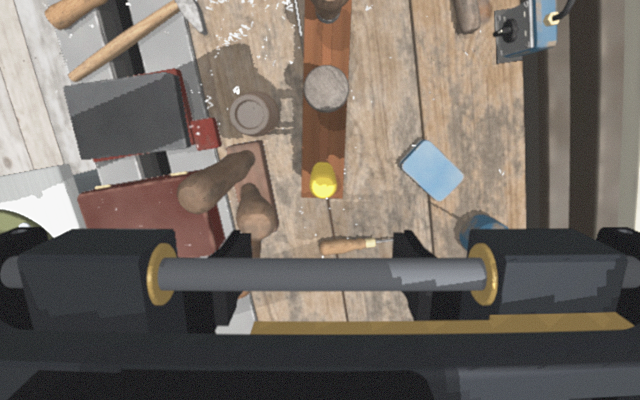

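```bash
python3 - <<'E'
from h import *
p=cam('wrist');r=env.regions_of(p,'screwdriver_handle')[0];m=r['region']
def cyl(xy,z0,z1,rad):
    P=[]
    for z in(z0,z1):
        for a in np.linspace(0,6.28,40): P.append(proj(p,[xy[0]+rad*np.cos(a),xy[1]+rad*np.sin(a),z]))
    h=cv2.convexHull(np.array(P,np.float32));return h
h=cv2.cvtColor(p['image'],cv2.COLOR_RGB2HSV);Y=((h[...,0]>18)&(h[...,0]<35)&(h[...,1]>150)&(h[...,2]>100));Y[:150]=0;Y[205:]=0;Y[:,:300]=0;Y[:,345:]=0
for M in(m,Y):
  best=[]
  for x in np.arange(.545,.595,.001):
    for y in np.arange(.08,.13,.001):
        I=np.zeros(M.shape,np.uint8);cv2.fillConvexPoly(I,cyl((x,y),.112,.204,.0135).astype(np.int32),1);I=I>0
        best.append(((I&M).sum()/(I|M).sum(),x,y))
  best.sort();print(np.round(best[-3:],3))
# rack end & edges
for uv in((302,196),(343,197),(303,130),(348,130)): print(uv,atz(p,uv,.112).round(4))
print('slim', [atz(p,(325.6,v),.237).round(3) for v in (67,89.3,112)])
E
```

```text
[[0.853 0.568 0.103]
 [0.859 0.567 0.104]
 [0.861 0.567 0.103]]
[[0.491 0.568 0.103]
 [0.493 0.567 0.103]
 [0.493 0.567 0.104]]
(302, 196) [0.5372 0.0748 0.112 ]
(343, 197) [0.5874 0.0654 0.112 ]
(303, 130) [0.5524 0.1542 0.112 ]
(348, 130) [0.6052 0.1457 0.112 ]
slim [array([0.587, 0.207, 0.237]), array([0.584, 0.189, 0.237]), array([0.581, 0.172, 0.237])]
```

Emit:
{"op": "apply_moves", "data": {
  "targets": [
    [[0, -3, -30], [0, 0, 0]],
    [[0, -3, -65], [0, 0, 0]],
    [[0, -3, -100], [0, 0, 0]],
    [[0, -3, -135], [0, 0, 0]],
    [[0, -3, -165], [0, 0, 0]],
    [[0, -3, -190], [0, 0, 0]],
    [[0, -3, -205], [0, 0, 0]],
    [[0, -3, -205], [0, 0, 0]]
  ]
}}

```text
time_s: 4.65
tool_pos: [0.566, 0.1022, 0.1385]
tool_rot: [-179.8, 0.1, 80.7]
force: [0.3, 0.6, 0.8]
grip_width: 0.0698
```

```bash
python3 - <<'E'
from h import *
o=env.get_obs();print(o['tool_pos'],o['tool_rot'],o['force'])
p=cam('side');save(p,'s1.png',(200,80,340,260),3)
E
```

```text
[0.56598703 0.10220772 0.13852906] [-1.79798469e+02  1.11502193e-01  8.06928886e+01] [0.29219794 0.55615815 0.81517426]
```

View pics/s1.png

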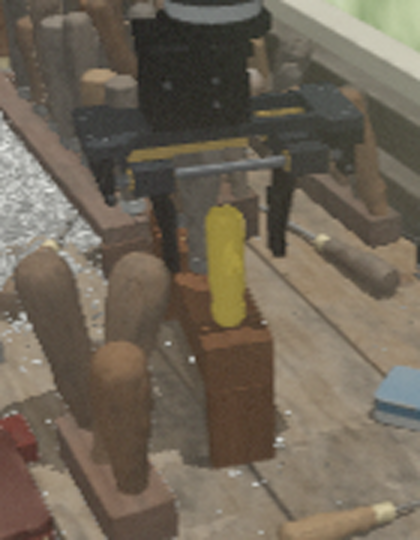

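Emit:
{"op": "apply_moves", "data": {
  "targets": [
    [[0, 1, 2], [0, 0, 0]],
    [[0, 1, 2], [0, 0, 0]],
    [[0, 1, 2], [0, 0, 0]],
    [[0, 1, 2], [0, 0, 0]],
    [[0, 1, 2], [0, 0, 0]],
    [[0, 1, 2], [0, 0, 0]],
    [[0, 1, 2], [0, 0, 0]],
    [[0, 1, 2], [0, 0, 0]]
  ],
  "hand": 0,
  "squeeze": 45
}}

```text
time_s: 5.5
tool_pos: [0.5675, 0.1032, 0.1426]
tool_rot: [-180.0, 0.0, 80.7]
force: [-0.7, -1.5, 1.5]
grip_width: 0.0258
```

```bash
python3 - <<'E'
from h import *
o=env.get_obs();print(o['tool_pos'],o['tool_rot'],o['force'],o['wrist_torque'],o['grip_width'])
E
```

```text
[0.56747392 0.10322498 0.14261274] [-1.79991384e+02  4.38221544e-03  8.06633673e+01] [-0.70431375 -1.51957236  1.48956838] [-0.08140585  0.14067832 -0.01333129] 0.025769967036038153
```

Emit:
{"op": "apply_moves", "data": {
  "targets": [
    [[0, 0, 10], [0, 0, 0]],
    [[0, 0, 25], [0, 0, 0]],
    [[0, 0, 45], [0, 0, 0]],
    [[0, 0, 65], [0, 0, 0]],
    [[0, 0, 85], [0, 0, 0]],
    [[0, 0, 105], [0, 0, 0]],
    [[0, 0, 120], [0, 0, 0]],
    [[0, 0, 120], [0, 0, 0]]
  ]
}}

```text
time_s: 6.3
tool_pos: [0.5691, 0.1033, 0.2658]
tool_rot: [179.7, -0.1, 80.7]
force: [1.1, 0.2, -0.7]
grip_width: 0.0257
```

```bash
python3 - <<'E'
from h import *
o=env.get_obs();print(o['tool_pos'],o['tool_rot'],o['force'],o['wrist_torque'],o['grip_width'])
p=cam('side');save(p,'s2.png',(200,40,400,240),3)
E
```

```text
[0.56908543 0.10334045 0.26581934] [ 1.79728606e+02 -1.34495847e-01  8.06555553e+01] [ 1.10948755  0.19393777 -0.70913108] [-0.14640273  0.03715993  0.00779235] 0.025713818269125107
```

View pics/s2.png

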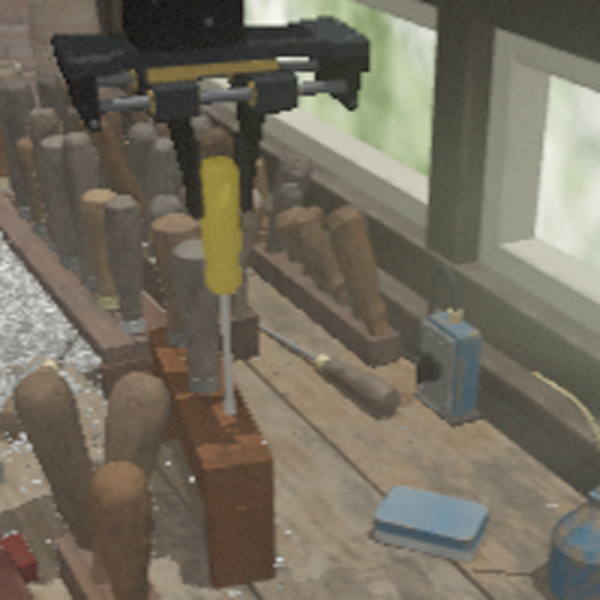

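```bash
python3 - <<'E'
from h import *
def dark(p,uv,r=4):
    g=cv2.cvtColor(p['image'],cv2.COLOR_RGB2GRAY).astype(float);x,y=int(round(uv[0])),int(round(uv[1]))
    w=g[y-r:y+r+1,x-r:x+r+1];t=np.clip(np.median(w)-8-w,0,None);Y,X=np.mgrid[y-r:y+r+1,x-r:x+r+1];return np.array([(X*t).sum(),(Y*t).sum()])/t.sum()
t=cam('top');s=cam('side')
a=dark(t,(415,244.5),3);b=dark(s,(343,314.5),4);print(a,b,tri([(t,a),(s,b)]),atz(t,a,.072),atz(s,b,.072))
E
```

```text
[414.60518732 244.33717579] [342.85942492 313.92492013] (array([ 0.52354169, -0.25835355,  0.07288007]), [array([-0.1,  0.1]), array([ 0.3, -0. ])]) [ 0.52405262 -0.25872895  0.072     ] [ 0.5235371  -0.25759487  0.072     ]
```

Emit:
{"op": "apply_moves", "data": {
  "targets": [
    [[-5, -40, 10], [0, 0, 0]],
    [[-11, -85, 10], [0, 0, 0]],
    [[-17, -132, 5], [0, 0, 0]],
    [[-23, -180, 0], [0, 0, 0]],
    [[-29, -228, -5], [0, 0, 0]],
    [[-35, -276, -12], [0, 0, 0]],
    [[-40, -320, -24], [0, 0, 0]],
    [[-45, -361, -38], [0, 0, 0]]
  ]
}}

```text
time_s: 7.25
tool_pos: [0.5215, -0.2599, 0.2235]
tool_rot: [-180.0, -0.0, 80.6]
force: [0.5, 0.2, -0.8]
grip_width: 0.0259
```

Emit:
{"op": "apply_moves", "data": {
  "targets": [
    [[0, 0, 0], [0, 0, 0]],
    [[0, 0, 0], [0, 0, 0]],
    [[0, 0, 0], [0, 0, 0]],
    [[0, 0, 0], [0, 0, 0]],
    [[0, 0, 0], [0, 0, 0]]
  ]
}}

```text
time_s: 7.75
tool_pos: [0.5232, -0.2564, 0.2247]
tool_rot: [180.0, -0.0, 80.8]
force: [0.2, -0.6, -0.1]
grip_width: 0.026
```

```bash
python3 - <<'E'
from h import *
for i in range(3):
    o=env.get_obs();print(o['tool_pos'].round(4),o['tool_rot'].round(2),o['force'].round(2),o['grip_width'])
    if i==0:
        p=cam('wrist');A=p;uv=proj(p,[o['tool_pos'][0],o['tool_pos'][1],o['tool_pos'][2]-.1306]);print('tip px',uv,'hole px',proj(p,[.5235,-.258,.072]))
        x,y=int(uv[0]),int(uv[1]);print(x-70,y-50);save(p,'w2.png',(x-70,y-50,x+70,y+50),5)
    else:
        n=('top','side')[i-1];p=cam(n);uv=proj(p,[o['tool_pos'][0],o['tool_pos'][1],o['tool_pos'][2]-.1306]);print(n,uv,proj(p,[.5235,-.258,.072]));np.save(n,p['image'])
        if i==2: x,y=int(uv[0]),int(uv[1]);print(x-40,y-40);save(p,'s3.png',(x-40,y-50,x+50,y+40),6)
E
```

```text
[ 0.5232 -0.2564  0.2247] [ 1.7997e+02 -2.0000e-02  8.0800e+01] [ 0.18 -0.64 -0.14] 0.026007591960316344
tip px [321.55503096 184.78813373] hole px [322.0747587  181.62814956]
251 134
[ 0.5231 -0.2567  0.2248] [ 1.7997e+02 -2.0000e-02  8.0780e+01] [-0.52  0.08 -0.81] 0.026092802293261438
top [415.46377146 243.8503059 ] [414.34943583 244.53104228]
[ 0.523  -0.2569  0.2248] [ 1.7997e+02 -1.0000e-02  8.0760e+01] [-0.41  0.71 -1.9 ] 0.02587474355773015
side [343.0508495  304.24658586] [342.97255057 314.10504185]
303 264
```

View pics/w2.png

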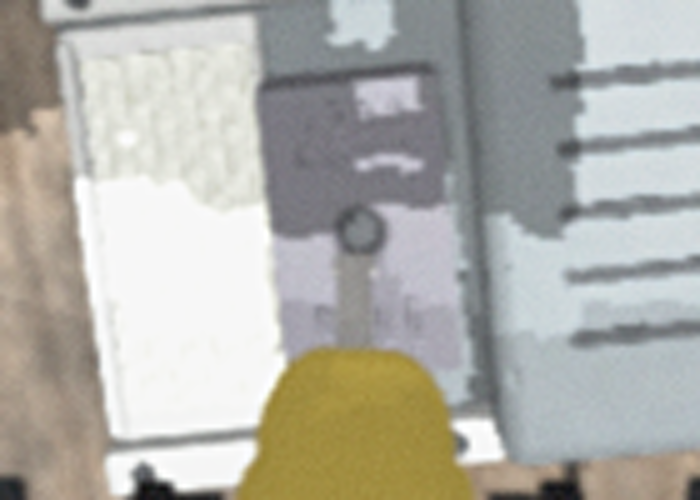

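View pics/s3.png

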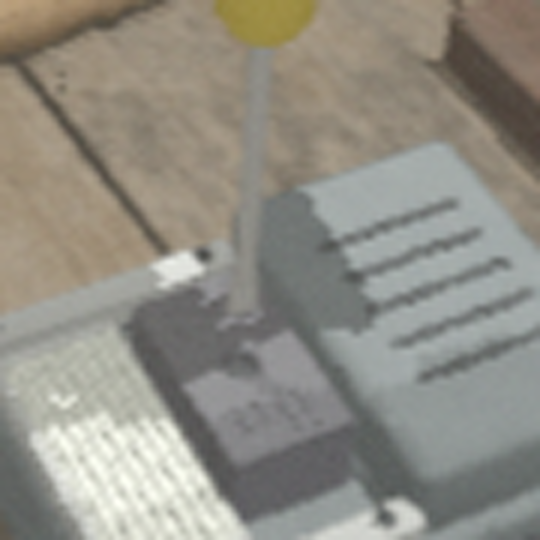

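Emit:
{"op": "apply_moves", "data": {
  "targets": [
    [[1, 0, -5], [0, 0, 0]],
    [[1, 0, -11], [0, 0, 0]],
    [[1, 0, -16], [0, 0, 0]],
    [[1, 0, -16], [0, 0, 0]],
    [[1, 0, -16], [0, 0, 0]],
    [[1, 0, -16], [0, 0, 0]]
  ]
}}

```text
time_s: 8.5
tool_pos: [0.5237, -0.2579, 0.2087]
tool_rot: [180.0, 0.0, 80.7]
force: [-0.1, 0.3, -1.9]
grip_width: 0.0255
```

```bash
python3 - <<'E'
from h import *
for i in range(3):
    o=env.get_obs();print(o['tool_pos'].round(4),o['force'].round(2))
    if i==0:
        p=cam('wrist');x,y=321,184;A=cv2.resize(p['image'][150:210,285:355],(490,420),interpolation=cv2.INTER_CUBIC)
    if i==1:
        p=cam('side');B=cv2.resize(p['image'][280:330,323:363],(336,420),interpolation=cv2.INTER_CUBIC)
cv2.imwrite('pics/ws4.png',np.hstack([A,B])[:,:800,::-1])
E
```

```text
[ 0.5237 -0.2579  0.2087] [-0.08  0.27 -1.91]
[ 0.5237 -0.2579  0.2088] [-0.71 -0.84 -1.01]
[ 0.5237 -0.2579  0.2088] [-0.2  -1.54 -1.22]
```

View pics/ws4.png

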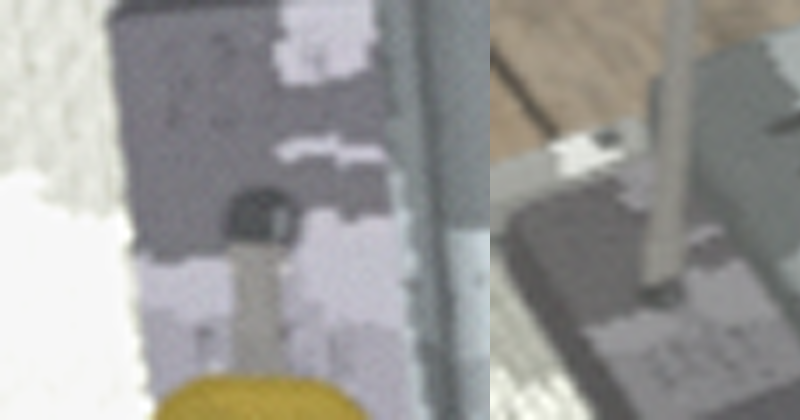

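```bash
python3 - <<'E'
from h import *
from scipy.optimize import least_squares as LS
o=env.get_obs();print(o['tool_pos'])
w=cam('wrist');s=cam('side');t=cam('top')
def end(p,c,r=.003): # image-lowest point of disc edge along the shaft direction
    P=np.array([proj(p,[c[0]+r*np.cos(a),c[1]+r*np.sin(a),c[2]]) for a in np.linspace(0,2*np.pi,60)])
    d=proj(p,c)-proj(p,c+np.array([0,0,.02]));d/=np.linalg.norm(d);n=np.array([-d[1],d[0]])
    q=P-proj(p,c);return proj(p,c)+d*(q@d).max()
mw=np.array([321.6,184.7]);ms=np.array([343.0,313.9])
for r in(.003,.0015):
    f=LS(lambda c:np.r_[end(w,c,r)-mw,end(s,c,r)-ms],[.5235,-.258,.078]);print('tip',r,f.x.round(4),f.fun.round(2))
tip0=o['tool_pos']-[0,0,.1306];print('pred end',end(w,tip0),end(s,tip0))
hw=np.array([322.4,180.9]);hs=np.array([343,313.7]);ht=np.array([414.6,244.34])
print('hole w',atz(w,hw,.072),'s',atz(s,hs,.072),'t',atz(t,ht,.072),tri([(w,hw),(s,hs)]))
E
```

```text
[ 0.52369647 -0.25791648  0.20883685]
tip 0.003 [ 0.523  -0.2606  0.0788] [-0.36 -0.14  0.64 -0.02]
tip 0.0015 [ 0.5232 -0.2597  0.0761] [-0.25 -0.1   0.45 -0.02]
pred end [321.54494773 181.57481425] [343.13679062 312.82280457]
hole w [ 0.5248824  -0.25570709  0.072     ] s [ 0.52398757 -0.25730502  0.072     ] t [ 0.52404452 -0.25871422  0.072     ] (array([ 0.52484598, -0.25606126,  0.0702847 ]), [array([0., 0.]), array([-0.,  0.])])
```

Emit:
{"op": "apply_moves", "data": {
  "targets": [
    [[1, 2, 0], [0, 0, 0]],
    [[1.5, 3.5, 0], [0, 0, 0]],
    [[1.5, 3.5, 0], [0, 0, 0]],
    [[1.5, 3.5, 0], [0, 0, 0]]
  ]
}}

```text
time_s: 9.15
tool_pos: [0.5251, -0.2542, 0.2086]
tool_rot: [180.0, 0.0, 80.7]
force: [-0.5, 0.2, -0.8]
grip_width: 0.0258
```

```bash
python3 - <<'E'
from h import *
for i in range(3):
    o=env.get_obs();print(o['tool_pos'].round(4),o['force'].round(2))
    if i==0:
        p=cam('wrist');A=cv2.resize(p['image'][150:210,285:355],(490,420),interpolation=cv2.INTER_CUBIC)
    if i==1:
        p=cam('side');B=cv2.resize(p['image'][285:330,325:360],(303,390),interpolation=cv2.INTER_CUBIC);B=np.vstack([B,B[:30]*0])
cv2.imwrite('pics/ws5.png',np.hstack([A,B])[:,:,::-1])
E
```

```text
[ 0.5251 -0.2542  0.2086] [-0.5   0.17 -0.75]
[ 0.5251 -0.2543  0.2086] [ 0.76 -0.21 -1.12]
[ 0.5251 -0.2543  0.2086] [-0.18  0.91 -1.08]
```

View pics/ws5.png

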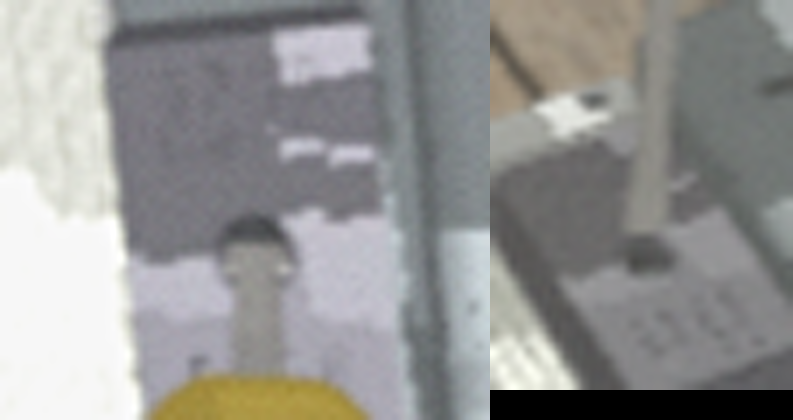

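Emit:
{"op": "apply_moves", "data": {
  "targets": [
    [[0.5, -0.3, -2], [0, 0, 0]],
    [[0.5, -0.3, -4], [0, 0, 0]],
    [[0.5, -0.3, -5], [0, 0, 0]],
    [[0.5, -0.3, -5], [0, 0, 0]],
    [[0.5, -0.3, -5], [0, 0, 0]]
  ]
}}

```text
time_s: 9.75
tool_pos: [0.5255, -0.2546, 0.2035]
tool_rot: [-180.0, 0.0, 80.7]
force: [-0.2, -0.3, -1.9]
grip_width: 0.0256
```

Emit:
{"op": "apply_moves", "data": {
  "targets": [
    [[0, 0, -1], [0, 0, 0]],
    [[0, 0, -2], [0, 0, 0]],
    [[0, 0, -2], [0, 0, 0]],
    [[0, 0, -2], [0, 0, 0]]
  ]
}}

```text
time_s: 10.15
tool_pos: [0.5256, -0.2546, 0.2016]
tool_rot: [180.0, 0.0, 80.7]
force: [0.9, 0.6, -1.4]
grip_width: 0.0258
```

Emit:
{"op": "apply_moves", "data": {
  "targets": [
    [[0, 0, -1], [0, 0, 0]],
    [[0, 0, -2], [0, 0, 0]],
    [[0, 0, -2], [0, 0, 0]],
    [[0, 0, -2], [0, 0, 0]]
  ]
}}

```text
time_s: 10.55
tool_pos: [0.5258, -0.2547, 0.1999]
tool_rot: [180.0, 0.0, 80.7]
force: [-0.4, -0.6, 0.2]
grip_width: 0.0259
```

```bash
python3 - <<'E'
from h import *
for i in range(3):
    o=env.get_obs();print(o['tool_pos'].round(4),o['force'].round(2),o['wrist_torque'].round(2))
    if i==0:
        p=cam('wrist');A=cv2.resize(p['image'][150:210,285:355],(490,420),interpolation=cv2.INTER_CUBIC)
    if i==1:
        p=cam('side');B=cv2.resize(p['image'][285:330,325:360],(303,390),interpolation=cv2.INTER_CUBIC);B=np.vstack([B,B[:30]*0])
cv2.imwrite('pics/ws6.png',np.hstack([A,B])[:,:,::-1])
E
```

```text
[ 0.5258 -0.2547  0.1999] [-0.41 -0.63  0.21] [-0.14  0.12  0.02]
[ 0.5257 -0.2547  0.1998] [0.26 0.31 1.07] [-0.06  0.11 -0.03]
[ 0.5257 -0.2546  0.1998] [-0.26  0.76  1.03] [-0.12  0.01  0.01]
```

View pics/ws6.png

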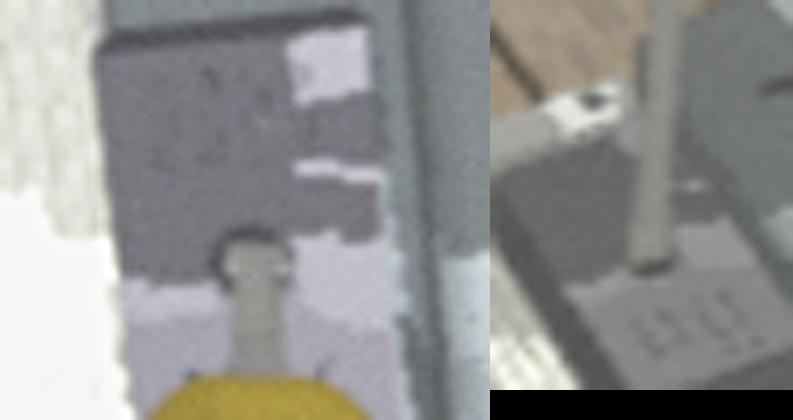

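Emit:
{"op": "apply_moves", "data": {
  "targets": [
    [[0, -0.8, 0], [0, 0, 0]],
    [[0, -0.8, -0.5], [0, 0, 0]],
    [[0, -0.8, -1], [0, 0, 0]],
    [[0, -0.8, -1], [0, 0, 0]],
    [[0, -0.8, -1], [0, 0, 0]]
  ]
}}

```text
time_s: 11.15
tool_pos: [0.5257, -0.2554, 0.1987]
tool_rot: [180.0, -0.0, 80.7]
force: [0.2, 0.0, 2.4]
grip_width: 0.0258
```

```bash
cat > f.py <<'E'
from h import *
F=[];T=[];P=[]
for i in range(6):
    o=env.get_obs();F.append(o['force']);T.append(o['wrist_torque']);P.append(o['tool_pos']);env.read_camera('top')
print(np.mean(P,0).round(4),np.mean(F,0).round(2),np.std(F,0).round(2),np.mean(T,0).round(3),o['time_s'])
E
python3 f.py
```

```text
[ 0.5257 -0.2554  0.1987] [0.34 0.06 1.94] [0.25 0.55 0.29] [ 0.009  0.06  -0.001] 11.4
```

Emit:
{"op": "apply_moves", "data": {
  "targets": [
    [[0, 0, -1], [0, 0, 0]],
    [[0, 0, -2], [0, 0, 0]],
    [[0, 0, -3], [0, 0, 0]],
    [[0, 0, -3], [0, 0, 0]],
    [[0, 0, -3], [0, 0, 0]]
  ]
}}

```text
time_s: 11.95
tool_pos: [0.5258, -0.2555, 0.1959]
tool_rot: [180.0, 0.0, 80.7]
force: [0.0, 0.1, 4.9]
grip_width: 0.0255
```

```bash
python3 f.py
```

```text
[ 0.5257 -0.2555  0.1958] [0.25 0.51 4.33] [0.36 0.57 0.51] [ 0.024  0.024 -0.01 ] 12.2
```

Emit:
{"op": "apply_moves", "data": {
  "targets": [
    [[0, 0, -1], [0, 0, 0]],
    [[0, 0, -2], [0, 0, 0]],
    [[0, 0, -2.7], [0, 0, 0]],
    [[0, 0, -2.7], [0, 0, 0]],
    [[0, 0, -2.7], [0, 0, 0]]
  ]
}}

```text
time_s: 12.75
tool_pos: [0.5259, -0.2556, 0.1934]
tool_rot: [179.9, 0.0, 80.7]
force: [0.1, 0.3, 6.8]
grip_width: 0.026
```

```bash
python3 f.py
```

```text
[ 0.5259 -0.2556  0.1934] [-0.19  0.36  6.82] [0.41 0.48 0.12] [ 0.025  0.058 -0.005] 13.0
```

Emit:
{"op": "apply_moves", "data": {
  "targets": [
    [[0, 0, -0.7], [0, 0, 0]],
    [[-1, 0, -0.7], [0, 0, 0]],
    [[-2, 0.1, -0.7], [0, 0, 0]],
    [[-3, 0.2, -0.7], [0, 0, 0]],
    [[-4, 0.3, -0.7], [0, 0, 0]],
    [[-5, 0.3, -0.7], [0, 0, 0]],
    [[-6, 0.4, -0.7], [0, 0, 0]],
    [[-6, 0.4, -0.7], [0, 0, 0]]
  ]
}}

```text
time_s: 13.85
tool_pos: [0.5209, -0.2552, 0.1931]
tool_rot: [179.8, 0.0, 80.7]
force: [0.9, 0.5, 6.4]
grip_width: 0.0255
```

```bash
python3 f.py
```

```text
[ 0.5209 -0.2552  0.1931] [1.42 0.36 6.76] [0.27 0.4  0.32] [ 0.006 -0.472 -0.012] 14.1
```

Emit:
{"op": "apply_moves", "data": {
  "targets": [
    [[-1, 0.1, -0.4], [0, 0, 0]],
    [[-2, 0.1, -0.4], [0, 0, 0]],
    [[-3, 0.2, -0.4], [0, 0, 0]],
    [[-4, 0.2, -0.4], [0, 0, 0]],
    [[-5, 0.3, -0.4], [0, 0, 0]],
    [[-6, 0.4, -0.4], [0, 0, 0]],
    [[-6, 0.4, -0.4], [0, 0, 0]]
  ]
}}

```text
time_s: 14.85
tool_pos: [0.515, -0.2549, 0.1929]
tool_rot: [179.8, 0.0, 80.7]
force: [2.2, 0.5, 7.5]
grip_width: 0.0258
```

```bash
python3 f.py; python3 - <<'E'
from h import *
s=cam('side');r=env.regions_of(s,'button_hole')[0];ys,xs=np.where(r['region']);print(r['rect'],xs.mean(),ys.mean())
E
```

```text
[ 0.5151 -0.2549  0.1929] [1.47 0.21 7.02] [0.35 0.19 0.51] [-0.024 -0.473 -0.001] 15.1
[302.1, 301.8, 355.8, 359.0] 326.97240019714144 328.57811729916216
```

Emit:
{"op": "apply_moves", "data": {
  "targets": [
    [[-1.5, 0.1, -0.2], [0, 0, 0]],
    [[-3, 0.2, -0.2], [0, 0, 0]],
    [[-5, 0.3, -0.2], [0, 0, 0]],
    [[-7, 0.4, -0.2], [0, 0, 0]],
    [[-9, 0.6, -0.2], [0, 0, 0]],
    [[-11, 0.7, -0.2], [0, 0, 0]],
    [[-13, 0.8, -0.2], [0, 0, 0]],
    [[-13, 0.8, -0.2], [0, 0, 0]]
  ]
}}

```text
time_s: 16.05
tool_pos: [0.502, -0.2542, 0.1928]
tool_rot: [179.8, 0.0, 80.7]
force: [1.3, 0.3, 7.2]
grip_width: 0.0259
```

```bash
python3 f.py; python3 - <<'E'
from h import *
s=cam('side');r=env.regions_of(s,'button_hole')[0];ys,xs=np.where(r['region']);print(r['rect'],xs.mean(),ys.mean())
E
```

```text
[ 0.502  -0.2541  0.1928] [1.04 0.17 7.35] [0.44 0.17 0.5 ] [ 0.015 -0.433  0.001] 16.3
[291.3, 304.8, 352.9, 364.3] 319.74174843889386 331.7038358608385
```

Emit:
{"op": "apply_moves", "data": {
  "targets": [
    [[-2, 0.1, 0], [0, 0, 0]],
    [[-4, 0.2, 0], [0, 0, 0]],
    [[-6, 0.3, 0], [0, 0, 0]],
    [[-8, 0.4, 0], [0, 0, 0]],
    [[-10, 0.6, 0], [0, 0, 0]],
    [[-12, 0.7, 0], [0, 0, 0]],
    [[-14, 0.8, 0], [0, 0, 0]],
    [[-14, 0.8, 0], [0, 0, 0]]
  ]
}}

```text
time_s: 17.25
tool_pos: [0.488, -0.2533, 0.1927]
tool_rot: [179.8, 0.0, 80.7]
force: [1.4, 0.0, 7.0]
grip_width: 0.0258
```

```bash
python3 f.py; python3 - <<'E'
from h import *
s=cam('side');r=env.regions_of(s,'button_hole')[0];ys,xs=np.where(r['region']);print(r['rect'],xs.mean(),ys.mean())
E
```

```text
[ 0.488  -0.2533  0.1927] [1.31 0.46 7.38] [0.44 0.37 0.48] [ 0.025 -0.439 -0.005] 17.5
[285.4, 308.3, 342.6, 367.3] 311.9803742583295 334.77909630305794
```

Emit:
{"op": "apply_moves", "data": {
  "targets": [
    [[-2, 0.1, 0], [0, 0, 0]],
    [[-4, 0.2, 0], [0, 0, 0]],
    [[-6, 0.3, 0], [0, 0, 0]],
    [[-8, 0.4, 0], [0, 0, 0]],
    [[-9, 0.5, 0], [0, 0, 0]],
    [[-10, 0.6, 0], [0, 0, 0]],
    [[-10, 0.6, 0], [0, 0, 0]]
  ]
}}

```text
time_s: 18.35
tool_pos: [0.4781, -0.2527, 0.1928]
tool_rot: [179.8, 0.0, 80.7]
force: [0.8, -0.1, 7.0]
grip_width: 0.0256
```

Emit:
{"op": "apply_moves", "data": {
  "targets": [
    [[-0.5, 0, 0], [0, 0, 0]],
    [[-1, 0.1, 0], [0, 0, 0]],
    [[-1.5, 0.1, 0], [0, 0, 0]],
    [[-2, 0.1, 0], [0, 0, 0]],
    [[-2, 0.1, 0], [0, 0, 0]]
  ]
}}

```text
time_s: 18.85
tool_pos: [0.4762, -0.2526, 0.1927]
tool_rot: [179.8, 0.0, 80.7]
force: [1.8, 0.4, 6.7]
grip_width: 0.0261
```

```bash
python3 f.py; python3 - <<'E'
from h import *
s=cam('side');r=env.regions_of(s,'button_hole')[0];ys,xs=np.where(r['region']);print(r['rect'],xs.mean(),ys.mean())
E
```

```text
[ 0.4762 -0.2526  0.1927] [1.71 0.44 7.4 ] [0.42 0.25 0.37] [ 0.007 -0.517  0.01 ] 19.1
[278.1, 309.9, 334.9, 370.9] 305.13151927437644 337.66077097505666
```

Emit:
{"op": "apply_moves", "data": {
  "targets": [
    [[-0.5, 0, 0], [0, 0, 0]],
    [[-1, 0.1, 0], [0, 0, 0]],
    [[-1.5, 0.1, 0], [0, 0, 0]],
    [[-1.5, 0.1, 0], [0, 0, 0]]
  ]
}}

```text
time_s: 19.65
tool_pos: [0.4747, -0.2525, 0.1927]
tool_rot: [179.8, 0.0, 80.7]
force: [1.5, -0.2, 7.1]
grip_width: 0.026
```

Emit:
{"op": "apply_moves", "data": {
  "targets": [
    [[-0.5, 0, 0], [0, 0, 0]],
    [[-1, 0.1, 0], [0, 0, 0]],
    [[-1, 0.1, 0], [0, 0, 0]],
    [[-1, 0.1, 0], [0, 0, 0]]
  ]
}}

```text
time_s: 20.05
tool_pos: [0.4737, -0.2524, 0.1927]
tool_rot: [179.8, 0.0, 80.7]
force: [0.6, -0.4, 7.0]
grip_width: 0.0258
```

Emit:
{"op": "apply_moves", "data": {
  "targets": [
    [[-0.5, 0, 0], [0, 0, 0]],
    [[-1, 0.1, 0], [0, 0, 0]],
    [[-1, 0.1, 0], [0, 0, 0]],
    [[-1, 0.1, 0], [0, 0, 0]]
  ]
}}

```text
time_s: 20.45
tool_pos: [0.4729, -0.2523, 0.1927]
tool_rot: [179.8, 0.0, 80.7]
force: [2.5, -0.1, 7.3]
grip_width: 0.026
```

Emit:
{"op": "apply_moves", "data": {
  "targets": [
    [[-0.5, 0, 0], [0, 0, 0]],
    [[-1, 0.1, 0], [0, 0, 0]],
    [[-1, 0.1, 0], [0, 0, 0]],
    [[-1, 0.1, 0], [0, 0, 0]]
  ]
}}

```text
time_s: 20.85
tool_pos: [0.4723, -0.2522, 0.1928]
tool_rot: [179.7, 0.0, 80.7]
force: [1.8, 0.3, 6.9]
grip_width: 0.0258
```

Emit:
{"op": "apply_moves", "data": {
  "targets": [
    [[-0.5, 0, 0], [0, 0, 0]],
    [[-1, 0.1, 0], [0, 0, 0]],
    [[-1, 0.1, 0], [0, 0, 0]],
    [[-1, 0.1, 0], [0, 0, 0]]
  ]
}}

```text
time_s: 21.25
tool_pos: [0.4716, -0.2521, 0.1928]
tool_rot: [179.7, 0.0, 80.7]
force: [3.1, -0.2, 6.0]
grip_width: 0.0258
```

```bash
python3 f.py; python3 - <<'E'
from h import *
s=cam('side');r=env.regions_of(s,'button_hole')[0];ys,xs=np.where(r['region']);print(r['rect'],xs.mean(),ys.mean())
E
```

```text
[ 0.4717 -0.2521  0.1928] [ 3.17 -0.07  6.25] [0.39 0.36 0.4 ] [-0.11  -1.16   0.005] 21.5
[273.8, 308.4, 335.1, 372.3] 303.331830477908 338.00676284941386
```

Emit:
{"op": "apply_moves", "data": {
  "targets": [
    [[-0.5, 0, -0.4], [0, 0, 0]],
    [[-1, 0, -0.4], [0, 0, 0]],
    [[-1.5, 0, -0.4], [0, 0, 0]],
    [[-1.5, 0, -0.4], [0, 0, 0]]
  ]
}}

```text
time_s: 22.05
tool_pos: [0.4704, -0.2523, 0.1927]
tool_rot: [179.6, 0.0, 80.7]
force: [2.5, 0.3, 7.1]
grip_width: 0.0257
```

```bash
python3 f.py; python3 - <<'E'
from h import *
s=cam('side');r=env.regions_of(s,'button_hole')[0];ys,xs=np.where(r['region']);print(r['rect'],xs.mean(),ys.mean())
E
```

```text
[ 0.4704 -0.2523  0.1927] [ 2.98 -0.07  6.78] [0.6  0.51 0.48] [-0.137 -1.217 -0.017] 22.3
[274.3, 310.2, 335.2, 370.7] 303.74886222589987 337.42780306164667
```

```bash
python3 - <<'E'
from h import *
s=cam('side');a=np.array([332.2,326.1])
for z in(.06,.072):print((atz(s,a,z)-atz(s,(303.5,337.7),z)).round(4),(atz(s,(327,328.6),z)-atz(s,(303.5,337.7),z)).round(4))
E
```

```text
[ 0.051  -0.0018  0.    ] [ 0.0411 -0.0022  0.    ]
[ 0.0498 -0.0018  0.    ] [ 0.0401 -0.0021  0.    ]
```

Emit:
{"op": "apply_moves", "data": {
  "targets": [
    [[0, 0, 2], [0, 0, 0]],
    [[0, 0, 4], [0, 0, 0]],
    [[0, 0, 6], [0, 0, 0]],
    [[0.5, 0, 9], [0, 0, 0]],
    [[1, 0, 14], [0, 0, 0]],
    [[1, 0, 22], [0, 0, 0]],
    [[1, 0, 40], [0, 0, 0]],
    [[1, 0, 60], [0, 0, 0]]
  ]
}}

```text
time_s: 23.3
tool_pos: [0.4658, -0.2513, 0.2502]
tool_rot: [-179.6, -0.0, 80.6]
force: [-0.3, 0.4, -1.0]
grip_width: 0.0257
```

```bash
python3 f.py; python3 - <<'E'
from h import *
s=cam('side');r=env.regions_of(s,'button_hole')[0];ys,xs=np.where(r['region']);print(r['rect'],xs.mean(),ys.mean())
t=cam('top');r=env.regions_of(t,'button_hole');print([ (q['conf'],q['rect']) for q in r[:1]])
np.save('s',s['image'])
A=cv2.resize(s['image'][200:390,240:420],(540,570));cv2.imwrite('pics/s7.png',A[:,:,::-1])
E
```

```text
[ 0.4674 -0.2519  0.2513] [-0.24 -0.4  -0.93] [0.54 0.47 1.03] [-0.092  0.006 -0.003] 23.55
[250.8, 111.1, 262.4, 136.1] 255.890756302521 121.40336134453781
[(0.56, [398.5, 253.9, 422.2, 286.7])]
```

View pics/s7.png

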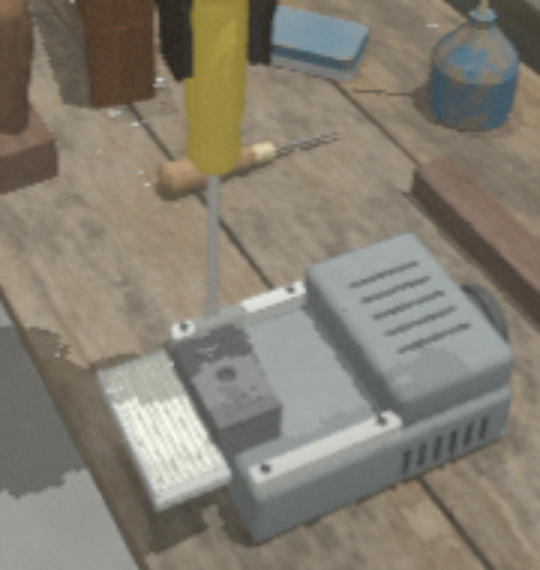

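Emit:
{"op": "apply_moves", "data": {
  "targets": [
    [[0, 10, 22], [0, 0, 0]],
    [[12, 50, 22], [0, 0, 0]],
    [[26, 95, 22], [0, 0, 0]],
    [[40, 140, 22], [0, 0, 0]],
    [[54, 188, 22], [0, 0, 0]],
    [[68, 236, 22], [0, 0, 0]],
    [[82, 284, 22], [0, 0, 0]],
    [[94, 325, 22], [0, 0, 0]]
  ]
}}

```text
time_s: 24.6
tool_pos: [0.5626, 0.0764, 0.2727]
tool_rot: [-180.0, -0.0, 80.8]
force: [0.9, -0.8, -0.4]
grip_width: 0.026
```

Emit:
{"op": "apply_moves", "data": {
  "targets": [
    [[3, 20, 0], [0, 0, 0]],
    [[5, 30, -10.6], [0, 0, 0]],
    [[5, 30, -10.6], [0, 0, 0]],
    [[5, 30, -10.6], [0, 0, 0]],
    [[5, 30, -10.6], [0, 0, 0]],
    [[5, 30, -10.6], [0, 0, 0]]
  ]
}}

```text
time_s: 25.2
tool_pos: [0.5677, 0.1014, 0.2631]
tool_rot: [180.0, -0.0, 80.5]
force: [-0.4, 0.6, -1.5]
grip_width: 0.0258
```

```bash
python3 - <<'E'
from h import *
o=env.get_obs();print(o['tool_pos'].round(4),o['tool_rot'].round(2),o['force'].round(2))
s=cam('side');t=cam('top');w=cam('wrist');np.save('w8',w['image'])
old=cv2.resize(cv2.imread('pics/s2.png')[:,:,::-1],(200,200),interpolation=cv2.INTER_AREA)
new=s['image'][40:240,200:400]
# compare patches: shaft/tip, handle; coords in crop
for nm,(x0,y0,x1,y1) in dict(tip=(68,125,86,142),shaft=(68,100,82,125),handle=(60,55,88,100)).items():
    T=cv2.resize(old[y0:y1,x0:x1],None,fx=4,fy=4,interpolation=cv2.INTER_CUBIC);S=cv2.resize(new[y0-8:y1+8,x0-8:x1+8],None,fx=4,fy=4,interpolation=cv2.INTER_CUBIC)
    r=cv2.matchTemplate(S,T,cv2.TM_CCOEFF_NORMED);_,v,_,l=cv2.minMaxLoc(r);print(nm,v,(np.array(l)/4-8))
# shaft axis per row, old vs new (bright thin line): saturation minimum
for nm,I in(('old',old),('new',new)):
    out=[]
    for y in range(100,137,4):
        row=I[y,64:90].astype(float);sat=row.max(1)-row.min(1);k=np.clip(35-sat,0,None);out.append(((np.arange(64,90)*k).sum()/max(k.sum(),1)).round(1))
    print(nm,out)
print('slide hole',[ (atz(s,(343,313.9),.072)-atz(s,(316,325),.072)).round(4)])
E
```

```text
[0.5677 0.1014 0.2631] [ 1.7995e+02 -1.0000e-02  8.0510e+01] [-0.43  0.58 -1.45]
tip 0.9560908675193787 [-0.25  0.25]
shaft 0.955959141254425 [-0.25  0.  ]
handle 0.9703981876373291 [0.  0.5]
old [np.float64(73.0), np.float64(73.5), np.float64(75.0), np.float64(73.7), np.float64(74.0), np.float64(70.8), np.float64(70.4), np.float64(70.7), np.float64(76.9), np.float64(77.7)]
new [np.float64(73.1), np.float64(73.5), np.float64(74.8), np.float64(73.8), np.float64(73.9), np.float64(71.0), np.float64(70.4), np.float64(70.6), np.float64(77.4), np.float64(77.4)]
slide hole [array([ 0.0494, -0.0011,  0.    ])]
```

Emit:
{"op": "apply_moves", "data": {
  "targets": [
    [[0, 0, -8], [0, 0, 0]],
    [[0, 0, -14], [0, 0, 0]],
    [[0, 0, -18], [0, 0, 0]],
    [[0, 0, -22], [0, 0, 0]],
    [[0, 0, -25], [0, 0, 0]],
    [[0, 0, -28], [0, 0, 0]],
    [[0, 0, -30], [0, 0, 0]],
    [[0, 0, -30], [0, 0, 0]]
  ]
}}

```text
time_s: 26.15
tool_pos: [0.5675, 0.1032, 0.2323]
tool_rot: [-180.0, 0.0, 80.7]
force: [0.6, -0.4, -1.0]
grip_width: 0.0257
```

```bash
python3 f.py
```

```text
[0.5676 0.1032 0.2327] [ 0.08  0.11 -1.36] [0.29 0.55 0.37] [-0.094  0.05  -0.014] 26.4
```

In the hole, no contact force. Going down.

Emit:
{"op": "apply_moves", "data": {
  "targets": [
    [[0, 0, -12], [0, 0, 0]],
    [[0, 0, -26], [0, 0, 0]],
    [[0, 0, -40], [0, 0, 0]],
    [[0, 0, -54], [0, 0, 0]],
    [[0, 0, -68], [0, 0, 0]],
    [[0, 0, -80], [0, 0, 0]],
    [[0, 0, -86], [0, 0, 0]],
    [[0, 0, -88], [0, 0, 0]]
  ]
}}

```text
time_s: 27.25
tool_pos: [0.5672, 0.1031, 0.1436]
tool_rot: [-179.9, 0.0, 80.7]
force: [-0.3, -0.4, -1.6]
grip_width: 0.0261
```

```bash
python3 f.py
```

```text
[0.5678 0.1032 0.1446] [ 0.03 -0.03 -1.02] [0.81 0.31 0.62] [-0.075  0.071  0.015] 27.5
```

Emit:
{"op": "apply_moves", "data": {
  "targets": [
    [[0, 0, -1], [0, 0, 0]],
    [[0, 0, -2], [0, 0, 0]],
    [[0, 0, -2], [0, 0, 0]],
    [[0, 0, -2], [0, 0, 0]]
  ]
}}

```text
time_s: 27.95
tool_pos: [0.5677, 0.1032, 0.1427]
tool_rot: [180.0, -0.0, 80.7]
force: [-0.0, -0.1, -0.7]
grip_width: 0.0256
```

```bash
python3 f.py
```

```text
[0.5676 0.1032 0.1426] [ 0.24  0.12 -0.65] [0.45 0.36 0.35] [-0.075  0.011  0.017] 28.2
```

Emit:
{"op": "apply_moves", "data": {
  "targets": [
    [[0, 0, -0.8], [0, 0, 0]],
    [[0, 0, -0.8], [0, 0, 0]],
    [[0, 0, -0.8], [0, 0, 0]]
  ]
}}

```text
time_s: 28.55
tool_pos: [0.5678, 0.1033, 0.1425]
tool_rot: [180.0, -0.0, 80.7]
force: [-1.5, 0.4, 5.5]
grip_width: 0.0262
```

Emit:
{"op": "apply_moves", "data": {
  "targets": [
    [[0, 0, 0], [0, 0, 0]],
    [[0, 0, 0], [0, 0, 0]],
    [[0, 0, 0], [0, 0, 0]],
    [[0, 0, 0], [0, 0, 0]],
    [[0, 0, 0], [0, 0, 0]],
    [[0, 0, 0], [0, 0, 0]],
    [[0, 0, 0], [0, 0, 0]]
  ],
  "hand": 70
}}

```text
time_s: 29.25
tool_pos: [0.5676, 0.1032, 0.1417]
tool_rot: [180.0, 0.0, 80.7]
force: [-1.0, -0.5, -0.4]
grip_width: 0.068
```

Emit:
{"op": "apply_moves", "data": {
  "targets": [
    [[0, 0, 10], [0, 0, 0]],
    [[0, 0, 30], [0, 0, 0]],
    [[0, 0, 60], [0, 0, 0]],
    [[0, 0, 95], [0, 0, 0]],
    [[0, 0, 130], [0, 0, 0]],
    [[0, 0, 165], [0, 0, 0]],
    [[0, 0, 200], [0, 0, 0]],
    [[0, 0, 200], [0, 0, 0]]
  ]
}}

```text
time_s: 30.05
tool_pos: [0.5698, 0.1033, 0.3483]
tool_rot: [179.5, -0.3, 80.6]
force: [0.2, -0.4, 0.3]
grip_width: 0.0699
```

```bash
python3 - <<'E'
from h import *
o=env.get_obs();print(o['time_s'],o['tool_pos'].round(4),o['force'].round(2),o['grip_width'])
w=cam('wrist');s=cam('side')
for p,n in((w,'wrist'),(s,'side')):
  for t in('screwdriver_handle','slim_tool_mid','button_hole'):
    for r in env.regions_of(p,t)[:1]: ys,xs=np.where(r['region']);print(n,t,round(r['conf'],2),r['rect'],xs.mean().round(1),ys.mean().round(1))
h=cv2.cvtColor(s['image'],cv2.COLOR_RGB2HSV);m=((h[...,0]>20)&(h[...,0]<33)&(h[...,1]>150)&(h[...,2]>120))[140:200,262:292];ys,xs=np.where(m);print('yellow side',xs.min()+262,xs.max()+262,ys.min()+140,ys.max()+140,len(xs))
for x,y in((.5675,.1035),): print([proj(w,[x,y,z]).round(1).tolist() for z in(.112,.204)],[proj(s,[x,y,z]).round(1).tolist() for z in(.112,.204)])
old=cv2.imread('pics/side0.png')[:,:,::-1]
d=np.abs(old.astype(int)-s['image']).sum(2);T=cv2.resize(old[148:192,264:288],None,fx=4,fy=4,interpolation=cv2.INTER_CUBIC);S=cv2.resize(s['image'][140:200,256:296],None,fx=4,fy=4,interpolation=cv2.INTER_CUBIC)
r=cv2.matchTemplate(S,T,cv2.TM_CCOEFF_NORMED);_,v,_,l=cv2.minMaxLoc(r);print('match',v,np.array(l)/4-8)
E
```

```text
30.05 [0.5698 0.1033 0.3483] [ 0.21 -0.41  0.3 ] 0.06993751781992885
wrist screwdriver_handle 0.77 [306.2, 159.5, 328.4, 196.0] 317.6 178.3
wrist slim_tool_mid 0.7 [298.7, 64.0, 344.6, 109.9] 320.3 85.6
wrist button_hole 0.32 [307.0, 158.4, 333.6, 196.6] 317.7 178.1
side screwdriver_handle 0.82 [269.1, 151.4, 284.0, 187.3] 275.7 167.3
side slim_tool_mid 0.71 [254.7, 121.1, 275.6, 172.1] 266.2 139.5
side button_hole 0.57 [273.7, 309.5, 333.8, 371.9] 303.8 337.4
yellow side 270 280 154 185 49
[[318.0, 167.6], [317.9, 182.6]] [[276.0, 185.8], [274.2, 149.0]]
match 0.9466139674186707 [0.   0.25]
```

```bash
python3 -c "
from cell import env
print(env.sign_off(), env.get_obs()['time_s'])"
```

```text
the job is handed in; nothing more can be done
the job is handed in; nothing more can be done
```

The filter slide is out to its end stop, the screwdriver hangs back in its own hole in the rack, and I handed the job in at about 31 s of the 72 s allowed.

- **Pressing and pushing:** I held the button down with about 7.2 to 8.5 N. With the tip in the hole, I pushed the slide out towards −x until the push force rose from about 1.5 N to 3 N and the block stopped moving.
- **Slide:** in the side camera the block had moved about 50 mm and the hole 49.4 mm. The last picture shows it in the same place.
- **Screwdriver:** after release, the side picture of the handle matched the start picture to within 0.25 pixel. It pressed 5.5 N on the plank as it seated, so it rests on its shoulder. The gripper is open and clear above it.
- **Other things:** the slim tool stood where it was before. I did not measure the fat tool or the bystanders again, but the arm went nowhere near them.
- **Not confirmed:**
  - I did not see the button come back up. I infer it from the slide being at its end stop when the tip lifted out.
  - My first tip position was about 4 mm off in y, probably because the tool leaned slightly in the grip. I corrected it from the wrist camera before the tip entered the hole.

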